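# Push the ferrule row home on the gluing rail and close the keeper

### The arm

A 6-joint arm with a two-finger parallel gripper is mounted at the origin on the work surface. World frame = base frame: x ahead of the robot, y to its left, z up, the work surface at z = 0. Lengths are in m, angles in rad, forces in N, time in s.
With the tool pointing down it reaches from about 0.325 to 0.9 m from the base axis. Payload 3.5 kg.
Tool frame: the origin (TCP) lies where the fingers leave the gripper's body, on its centre line; the fingertips stand 73 mm ahead of it and the grasp point (between the pads) lies 54 mm ahead of it; z points along the fingers, y is the direction in which the jaws open and shut (so a half turn about z gives the same grasp; the last joint's range is limited). The gripper opens to 85 mm and grips with 20 to 120 N. Pads are 22 mm wide; open, the fingers measure 114 mm over their backs; the gripper's body (76 mm by 85 mm) begins 54 mm behind the grasp point. The pads swing forward as they close: fully open they stand 13 mm farther back than shut.
Start: joints at [-1.235, 0.276, -0.026, 1.268, 0, 1.467], TCP at [0.266, -0.566, 0.304] pointing down, gripper open.
Joint ranges: [-3.12, 3.12], [-0.85, 1.88], [-1.08, 1.24], [-1.95, 2.15], [-1.57, 1.53], [-3.14, 3.14]. Speed limits (rad/s): [2.57, 2.57, 3.14, 3.14, 3.14, 3.14].

### API

Orientations are given as a unit quaternion [w, x, y, z].
In Python, from station import ctrl, vision, job gives the robot as it stands.
- The arm moves only by the shell command python3 -m creep 'ROWS'. ROWS is JSON, a list of rows, each a list of 7 numbers: the turn, a rotation vector about the tool's x, y, z in degrees, then the shift along the tool's x, y, z in cm, then the finger opening in cm, from 0 to 8.54. In form: [[ax, ay, az, tx, ty, tz, jaw], ...]. A call has 1 to 12 rows; each row shifts and turns the commanded pose from where the row before left it, along the tool's axes as they then stand; what a row does not reach is not made up. A row lasts 1/10 s, in which the tool goes at most 50 mm and 8.59 degrees, less where a joint would pass 70% of its speed; a pose out of reach is approached as far as the arm can. A call with a gripper value outside its range is refused whole. The fingers move at their own pace and stop on an object; the grip force is fixed at half the most. Time passes only in rows, so rows that do not move let the fingers close. It gives the time, the measured TCP pose, the force and the opening at its end, in the units of the state.
- ctrl.get_state(): the state, without advancing time (a new reading comes with each control period).
- vision.camera(name): name is "scene" or "top"; returns the picture (400x640x3 uint8, blue, green, red); there is no depth.
- vision.get_calibration(name): a dict with "intrinsics" (3x3 intrinsics, pixels), "dist" ([k1, k2, p1, p2, k3] as OpenCV has them; the pictures are not rectified), "rvec" (rotation vector, rad) and "tvec" (3), from world to camera coordinates, as OpenCV has them. Camera axes: x right, y down, z forward; pixel columns grow to the right and rows downward; lengths in m; the calibration is good to about 2 mm. A picture is of the moment at which its call begins. get_calibration takes no time and is no camera call.
- job.finish_job(): hands the job in, once; it reports no verdict.
The state is a dict: "time_s": time; "joint_positions": joint angles; "qd": joint speeds; "joint_torque": joint torques, N m; "tool_pos": TCP position; "eef_rot": TCP orientation; "force": force on the tool from outside, world axes, zero at the start; "ft_torque": the same for the moment, N m; "finger_gap": finger opening in m.
Only numpy, scipy, OpenCV 4.12 (cv2) and the standard library are available. Lean on these libraries where they do the work, as an engineer would, in place of code of your own. Each camera call takes 0.05 s, during which the arm holds its last target.

### The job

Get the row of ferrules ready for gluing: with your fingertips against the rear carrier, push the five touching carriers along the rail as one train until they are fully home against the end stop, then push the keeper round with a fingertip until it lies fully closed across the channel behind them. Only push: do not lift or tip a carrier, ram the row or let it come apart, and leave everything else on the table where it is.

Things in the scene. Friction and masses are not known exactly. Their poses are not given: they have to be found in the camera images.
- jig: the aluminium gluing rail, fixed to the table: a straight U-channel 420 mm long. Origin on the table under the rail's middle; its x axis runs along the channel TOWARDS the end stop, y across it, z up. Channel floor at z = 6 mm, 43 mm wide inside; side walls 3 mm thick, tops at z = 16 mm. Open at the rear end (x = -210 mm); nothing stands in or hangs over the free channel
- jig_stop (a point): centre of the face of the end stop, a dark steel block 62 mm wide with its top at z = 42 mm; in the rail's frame x = +180, y = 0, z = 21 mm
- keeper_pivot (a point): axis of the keeper's upright pivot, in the rail's frame x = -8, y = +34 mm (the side away from the robot), z = 30 mm, level with the top of the keeper bar
- keeper (a joint): angle of the keeper, a level dark steel bar 60 mm long from its pivot, 8 mm thick, z = 18 to 30 mm. 0 = fully open (0 to 0.25 at the start), 2.0 = closed, at its limit. Closing, it turns counter-clockwise from above. In the rail's frame it points at 155 degrees from x when 0 (beside the channel, away from the stop), along -y when 2.0: across the channel, above the walls, 4 mm behind the homed row
- keeper_pin (a point): top centre of the keeper's upright bright steel finger pin, 10 mm thick, 52 mm from the pivot near the bar's free end; pin top at z = 50 mm, 20 mm above the bar. The keeper turns with light friction (0.5 to 1 N here), stays where it is left, and cannot close while a carrier is in its way
- carrier1: the carrier nearest the end stop. Black plastic block 36 mm along the rail (its x, towards the stop), 40 mm across, 30 mm high, 50 to 105 g, on the channel floor, showing from z = 16 to 36 mm above the walls; an open aluminium ferrule 23 mm wide is pressed on top, up to z = 64 mm. Origin: centre of the block's underside. All five touch in a row. Home: origin at x = 162 mm in the rail's frame
- carrier2: second carrier from the end stop. Same block and ferrule as carrier1. Home: origin at x = 126 mm in the rail's frame
- carrier3: middle carrier of the five. Same block and ferrule as carrier1. Home: origin at x = 90 mm in the rail's frame
- carrier4: fourth carrier from the end stop. Same block and ferrule as carrier1. Home: origin at x = 54 mm in the rail's frame
- carrier5: the rearmost carrier, farthest from the end stop: push on its rear face. Same block and ferrule as carrier1. Home: origin at x = 18 mm in the rail's frame, rear face at x = 0. The row needs about 1 to 4 N to slide and starts 50 to 130 mm short of home
- spare_carrier: empty spare carrier standing on the table beside the rail, no ferrule: black plastic block 36 x 40 x 30 mm with a bare steel spigot (17 mm thick, 10 mm high) on top; origin at the centre of its underside. Bystander, not part of the row
- ferrule_a: loose brass ferrule standing on the table, 26 mm wide at most, 36 mm high; origin at the centre of its underside. Bystander
- ferrule_b: another loose brass ferrule, same as ferrule_a. Bystander
- powder_brush: short powder brush standing on its dark wooden handle, 44 mm across, 89 mm high; origin at the centre of its underside. Bystander
- glue_bottle: white glue bottle with black cap, 38 mm across, 105 mm high, standing; origin at the centre of its underside. Bystander
- scale: flat pocket scale lying on the table, 125 x 80 x 19 mm (x, y, z); origin at the centre of its underside. Bystander
- bracket: U-shaped folded aluminium bracket, open side up, 100 x 36 x 32 mm (x, y, z); origin at the centre of its underside. Bystander
- fine_brush: slim make-up brush lying on the table, 170 mm along its x, 12 mm thick; origin at the middle of its underside. Bystander

How it is judged:
On the way, in this order (a step that is already met when the one before it is completed fails the run):
1. all five carriers are fully home against the end stop while the keeper is still open (x of carrier1 in the frame of jig above 0.158 m and x of carrier5 in the frame of jig above 0.0135 m and value of joint keeper below 1 rad), for 0.2 s.
2. the keeper is swung fully closed behind the row (value of joint keeper above 1.9 rad), for 0.2 s.
At the end, for the whole second after the job is handed in: The first carrier stands within 4 mm and the rear one within 4.5 mm of fully home against the end stop, all five flat, upright (within 0.08 rad) and at rest in the channel, and the keeper is within 0.1 rad of fully closed (x of carrier1 in the frame of jig above 0.158 m and x of carrier5 in the frame of jig above 0.0135 m and value of joint keeper above 1.9 rad and linear speed of each of carrier1, carrier2, carrier3, carrier4, carrier5 below 0.02 m/s and angle between each of carrier1, carrier2, carrier3, carrier4, carrier5's own z axis and vertical below 0.08 rad and z of each of carrier1, carrier2, carrier3, carrier4, carrier5 in the frame of jig below 0.009 m and y of carrier1 in the frame of jig between -0.005 and 0.005 m and y of carrier2 in the frame of jig between -0.005 and 0.005 m and y of carrier3 in the frame of jig between -0.005 and 0.005 m and y of carrier4 in the frame of jig between -0.005 and 0.005 m and y of carrier5 in the frame of jig between -0.005 and 0.005 m); the robot touches nothing.
It fails at once if a carrier is lifted more than 8 mm off the channel floor or tipped by more than 0.25 rad (z of any of carrier1, carrier2, carrier3, carrier4, carrier5 in the frame of jig above 0.014 m or angle between any of carrier1, carrier2, carrier3, carrier4, carrier5's own z axis and vertical above 0.25 rad).
It fails at once if the row comes apart: more than 12 mm of gaps in all (distance between carrier1 and carrier5 above 0.156 m).
It fails at once if the fingers push on a carrier other than the rear one (over 5 N) (contact force between the fingers and carrier1 above 5 N or contact force between the fingers and carrier2 above 5 N or contact force between the fingers and carrier3 above 5 N or contact force between the fingers and carrier4 above 5 N).
It fails at once if the row is rammed: the fingers push on the rear carrier with more than 40 N (contact force between the fingers and carrier5 above 40 N).
It fails at once if something else on the table is shifted by more than 20 mm (distance of any of spare_carrier, ferrule_a, ferrule_b, powder_brush, glue_bottle, scale, bracket, fine_brush from where it was at the start of the episode above 0.02 m).
It also fails if it takes over 51 s, if anything falls off the work surface, if the arm or the gripper's body presses on something with over 40 N, if the wrist force passes 120 N, or if a joint passes its speed limit or range.

## Working session

There is one attempt and no reset: what is moved stays moved. The work goes in short steps, Python scripts to look and compute and a shell command to move; the robot and the scene stay as the last step left them, time stands still between calls to the robot, and variables do not carry over. Pictures are saved under pics/ and viewed, and the job is handed in when it is done.

```bash
ls; mkdir -p pics; python3 - <<'E'
from station import ctrl, vision, job
import cv2
for n in ("scene","top"):
    im=vision.camera(n); cv2.imwrite(f"pics/{n}0.png",im)
    c=vision.get_calibration(n); print(n,c)
print(ctrl.get_state())
E
```

```text
pics
scene {'intrinsics': array([[386.4490979 ,   0.        , 320.90395998],
       [  0.        , 386.4490979 , 191.67418161],
       [  0.        ,   0.        ,   1.        ]]), 'dist': array([-0.05886847,  0.        ,  0.        ,  0.        ,  0.        ]), 'rvec': array([ 2.0410573 ,  1.08369244, -0.51200138]), 'tvec': array([-0.35566475, -0.24089711,  1.0402882 ])}
top {'intrinsics': array([[440.12893171,   0.        , 316.83698709],
       [  0.        , 440.12893171, 204.93240623],
       [  0.        ,   0.        ,   1.        ]]), 'dist': array([-0.1113045,  0.       ,  0.       ,  0.       ,  0.       ]), 'rvec': array([ 2.09582651, -2.15804587,  0.1922907 ]), 'tvec': array([0.03317078, 0.54228573, 0.70045975])}
{'time_s': 0.1, 'joint_positions': array([-1.23537468e+00,  2.77064685e-01, -2.77714769e-02,  1.26801757e+00,
       -1.36806633e-05,  1.46738342e+00]), 'qd': array([ 1.12763866e-03, -1.91298249e-03,  1.75070536e-03, -6.47128378e-05,
        1.59802928e-04, -4.79185973e-04]), 'joint_torque': array([ 5.27767133e-04, -4.46707213e+01,  2.96129876e+01,  8.44332681e-03,
       -1.27189760e-04,  3.70992367e-06]), 'tool_pos': array([ 0.26534266, -0.56523991,  0.3028535 ]), 'eef_rot': array([-1.02099904e-03,  9.76023933e-01,  2.17660802e-01, -1.25861126e-04]), 'force': array([-0.52545914, -0.60213011,  0.04463518]), 'ft_torque': array([ 0.00208593, -0.01746897,  0.0231691 ]), 'finger_gap': 0.08558688091491842}
```

View pics/scene0.png

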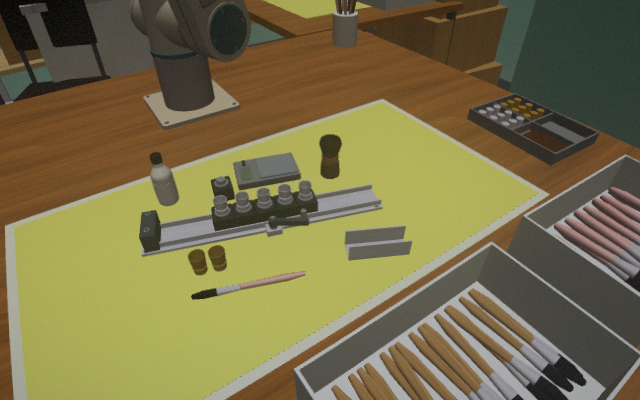

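View pics/top0.png

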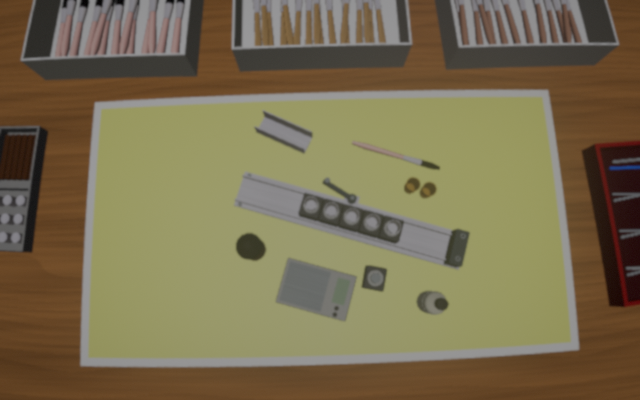

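The scene view shows the stop at (150,232), the row at (215–315,205) and the keeper around (290,220). The top view shows the stop at (457,247), the row from (310,205) to (393,230), the keeper pivot at about (352,198) and the pin at about (326,182). Next I'll enlarge both.

```bash
python3 - <<'E'
import cv2
a=cv2.imread("pics/top0.png")[165:275,225:480]; cv2.imwrite("pics/top0c.png",cv2.resize(a,None,fx=3.1,fy=3.1,interpolation=cv2.INTER_CUBIC))
a=cv2.imread("pics/scene0.png")[160:265,130:390]; cv2.imwrite("pics/scene0c.png",cv2.resize(a,None,fx=3,fy=3,interpolation=cv2.INTER_CUBIC))
E
```

```text
(no output)
```

View pics/top0c.png

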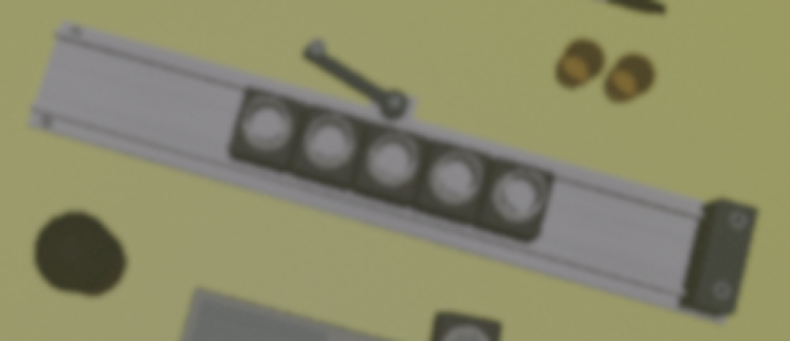

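View pics/scene0c.png

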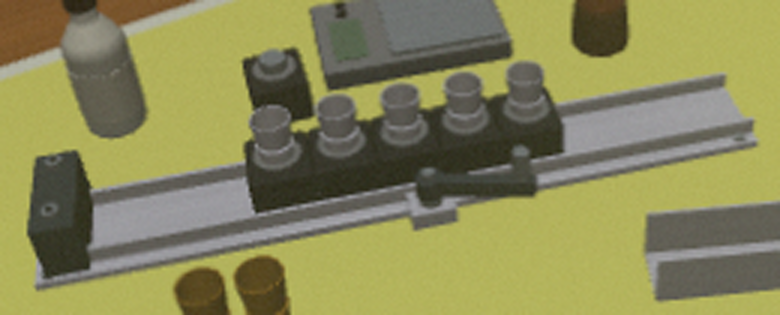

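```bash
cat > fit.py <<'E'
import numpy as np, cv2
from scipy.optimize import least_squares
from station import vision
C={n:vision.get_calibration(n) for n in("scene","top")}
def proj(n,P):
    c=C[n];return cv2.projectPoints(np.array(P,float).reshape(-1,1,3),c["rvec"],c["tvec"],c["intrinsics"],c["dist"])[0].reshape(-1,2)
def world(p,q):
    c,s=np.cos(p[2]),np.sin(p[2]);q=np.array(q,float)
    return np.c_[p[0]+c*q[:,0]-s*q[:,1],p[1]+s*q[:,0]+c*q[:,1],q[:,2]]
E
cat > f1.py <<'E'
from fit import *
def model(p):
    s,k=p[3],p[4]  # s = rear face x
    A=np.radians(155)+k
    pin=[-.008+.052*np.cos(A),.034+.052*np.sin(A),.050]
    fer=[[s+.018+.036*i,0,.064] for i in range(5)]
    top=[[s,.02,.036],[s,-.02,.036],[s+.18,.02,.036],[s+.18,-.02,.036],[.18,.031,.042],[.18,-.031,.042],pin,[-.008,.034,.030]]+fer
    sc=[pin,[-.21,.023,.016],[-.21,-.023,.016],[-.008,.034,.030]]+fer
    return top,sc
T=np.array([(247,90),(230,158),(553,172),(535,241),(704,203),(686,305),(317,45),(397,98),(268,127),(330,143),(393,160),(457,178),(520,195)],float)
S=np.array([(521,152),(752,123),(724,77),(430,172),(272,114),(337,103),(401,92),(464,80),(524,69)],float)
T=(T+.5)/3.1-.5+[225,165]; S=(S+.5)/3-.5+[130,160]
def res(p):
    t,s=model(p)
    return np.r_[(proj("top",world(p,t))-T).ravel(),(proj("scene",world(p,s))-S).ravel()]
best=min((least_squares(res,[.5,-.0,y,-.08,.1],loss='soft_l1') for y in(-1.2,-1.8,-2.4,1.5)),key=lambda r:r.cost)
print(best.x,best.cost);print(np.round(best.fun.reshape(-1,2),1))
p=best.x
for n in C:
    R=cv2.Rodrigues(C[n]["rvec"])[0];print(n,-R.T@C[n]["tvec"])
E
python3 f1.py
```

```text
[ 0.5201985  -0.04007003 -1.88495467 -0.09008414  0.08095061] 309.66031692725113
[[ -0.6  -0.6]
 [ -1.7  -0.8]
 [  0.6   1.6]
 [  0.6   1.6]
 [  4.3  -0.5]
 [  1.8   1.4]
 [  0.5   0. ]
 [ -1.7   2.9]
 [ -1.   -1.8]
 [ -0.3  -1. ]
 [  0.2  -0.5]
 [  0.5  -0.3]
 [  1.    0.3]
 [  0.2  -0.3]
 [  1.   -2.7]
 [  0.9  -2.2]
 [  0.1   0.3]
 [ 84.3 -14.9]
 [ 42.1  -7.6]
 [ -0.2  -0.3]
 [-42.6   7.5]
 [-84.5  15. ]]
scene [ 0.991791   -0.24179024  0.4739372 ]
top [0.40875058 0.01937635 0.7863622 ]
```

```bash
sed -i 's/(272,114),(337,103),(401,92),(464,80),(524,69)/(524,69),(464,80),(401,92),(337,103),(272,114)/' f1.py; python3 f1.py
```

```text
[ 0.52020892 -0.04015151 -1.88169133 -0.09026981  0.07761653] 19.019802262517587
[[-0.7 -0.5]
 [-1.8 -0.7]
 [ 0.5  1.4]
 [ 0.6  1.4]
 [ 4.3 -0.9]
 [ 1.9  1.1]
 [ 0.5  0. ]
 [-1.7  2.9]
 [-1.1 -1.7]
 [-0.3 -0.9]
 [ 0.2 -0.5]
 [ 0.4 -0.4]
 [ 1.   0.1]
 [ 0.2 -0.3]
 [ 0.8 -2.9]
 [ 0.7 -2.4]
 [ 0.1  0.3]
 [ 0.3  0. ]
 [-0.2  0. ]
 [-0.2 -0.3]
 [-0.2 -0.1]
 [-0.4  0.1]]
scene [ 0.991791   -0.24179024  0.4739372 ]
top [0.40875058 0.01937635 0.7863622 ]
```

```bash
cat > ov.py <<'E'
from f1 import *
import sys
def overlay(p,top,sc,tag):
    for n,(x0,y0,x1,y1,f) in {"top":(225,165,480,275,3.1),"scene":(130,160,390,265,3.0)}.items():
        im=cv2.imread(top if n=="top" else sc)[y0:y1,x0:x1]
        im=cv2.resize(im,None,fx=f,fy=f,interpolation=cv2.INTER_CUBIC)
        def L(q,col,cl=True):
            u=(proj(n,world(p,q))-[x0,y0]+.5)*f-.5
            cv2.polylines(im,[np.round(u).astype(int)],cl,col,1,cv2.LINE_AA)
        s=p[3]
        for y in(.0215,-.0215): L([[-.21,y,.016],[.18,y,.016]],(0,0,255),False)
        for i in range(5): L([[s+.036*i,.02,.036],[s+.036*i,-.02,.036],[s+.036*(i+1),-.02,.036],[s+.036*(i+1),.02,.036]],(0,255,255))
        for i in range(5):
            a=np.linspace(0,6.28,30); L(np.c_[s+.018+.036*i+.0115*np.cos(a),.0115*np.sin(a),0*a+.064],(255,0,0))
        L([[.18,.031,.042],[.18,-.031,.042],[.18,-.031,.006],[.18,.031,.006]],(0,0,255))
        A=np.radians(155)+p[4]; d=np.array([np.cos(A),np.sin(A)])
        L([[-.008,.034,.03],[-.008+.052*d[0],.034+.052*d[1],.03],[-.008+.052*d[0],.034+.052*d[1],.05]],(0,255,0),False)
        cv2.imwrite(f"pics/ov_{n}_{tag}.png",im)
if __name__=="__main__": overlay(p,"pics/top0.png","pics/scene0.png","a")
E
python3 ov.py >/dev/null
```

```text
(no output)
```

View pics/ov_top_a.png

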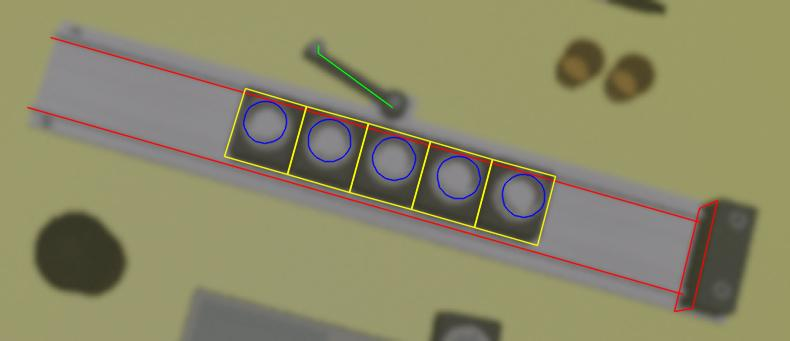

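View pics/ov_scene_a.png

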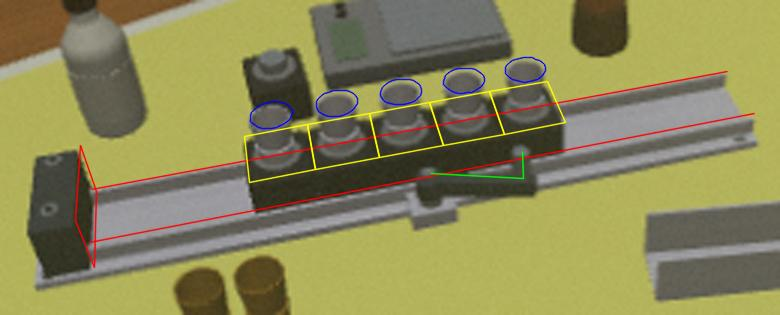

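```bash
python3 - <<'E'
import cv2,numpy as np
def crop(n,x,y,w,h,f):
    a=cv2.imread(f"pics/{n}0.png")[y:y+h,x:x+w]; a=cv2.resize(a,None,fx=f,fy=f,interpolation=cv2.INTER_CUBIC).astype(float)
    a=255*(a/255)**.6
    for k in range(0,w,5): cv2.line(a,(int((k+.5)*f),0),(int((k+.5)*f),4 if k%10 else 10),(255,0,0),1); 
    for k in range(0,h,5): cv2.line(a,(0,int((k+.5)*f)),(4 if k%10 else 10,int((k+.5)*f)),(255,0,0),1)
    return a
cv2.imwrite("pics/z1.png",np.hstack([crop("top",430,220,50,55,8),crop("top",290,185,50,55,8)]))
cv2.imwrite("pics/z2.png",np.vstack([crop("scene",135,205,100,37,8),crop("scene",290,175,100,37,8)]))
E
```

```text
[ WARN:0@0.042] global loadsave.cpp:1063 imwrite_ Unsupported depth image for selected encoder is fallbacked to CV_8U.
```

View pics/z1.png

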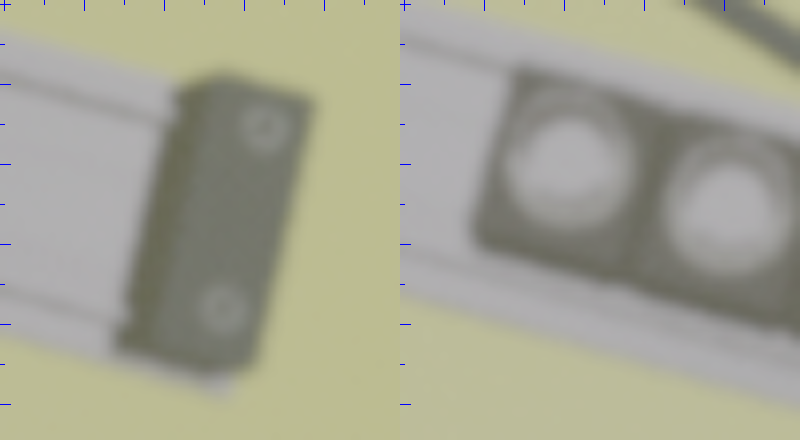

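View pics/z2.png

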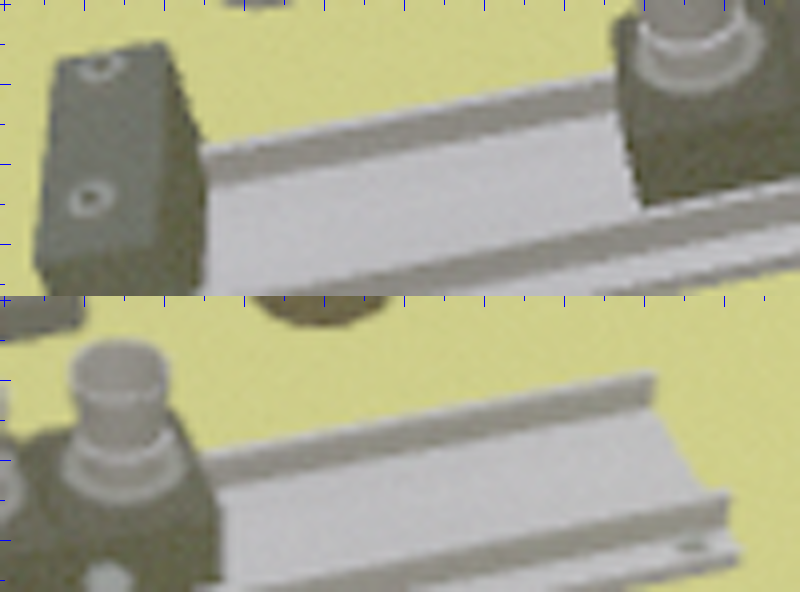

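```bash
cat > f2.py <<'E'
from fit import *
def projd(n,P,d):
    c=C[n];return cv2.projectPoints(np.array(P,float).reshape(-1,1,3),c["rvec"],c["tvec"],c["intrinsics"],c["dist"])[0].reshape(-1,2)+d
c3=lambda u:tuple((np.array(u)+.5)/3.1-.5+[225,165])
s3=lambda u:tuple((np.array(u)+.5)/3-.5+[130,160])
z=lambda u,o:tuple((np.array(u)+.5)/8-.5+np.array(o))
def feats(p):
    s,k=p[3],p[4]; A=np.radians(155)+k
    pin=[-.008+.052*np.cos(A),.034+.052*np.sin(A),.050]; F=lambda i:[s+.198-.036*i,0,.064]
    t=[([s,.02,.036],z((118,68),(290,185))),([s,-.02,.036],z((77,242),(290,185))),([s+.18,.02,.036],c3((553,172))),([s+.18,-.02,.036],c3((536,242))),
     ([.18,.031,.042],z((218,75),(430,220))),([.18,-.031,.042],z((155,362),(430,220))),(pin,c3((317,45))),(F(5),c3((268,127))),(F(3),c3((393,160))),(F(1),c3((520,195))),
     ([-.21,.0215,.011],c3((57,37))),([-.21,-.0245,.011],c3((37,112)))]
    q=[([.18,-.031,.042],z((168,42),(135,205))),([.18,.031,.042],z((154,244),(135,205))),([-.21,-.0215,.016],z((655,79),(290,175))),([-.21,.0245,.016],z((730,197),(290,175))),
     ([s,-.02,.036],z((180,111),(290,175))),([s,.02,.036],z((222,212),(290,175))),(F(5),z((120,72),(290,175))),(F(1),s3((272,114))),(F(3),s3((401,92))),(pin,s3((521,152)))]
    return t,q
def res(p,prior=True):
    t,q=feats(p)
    r=[projd("top",[a for a,_ in t],p[5:7])-np.array([b for _,b in t]),projd("scene",[a for a,_ in q],p[7:9])-np.array([b for _,b in q])]
    r=np.vstack(r).ravel()
    return np.r_[r,p[5:9]/1.2] if prior else r
b=least_squares(res,[.52,-.04,-1.88,-.09,.08,0,0,0,0],loss='soft_l1');p=b.x
if __name__=="__main__":
    print(np.round(p,4),b.cost);print(np.round(res(p,False).reshape(-1,2),1).tolist())
E
python3 f2.py; sed -e 's/from f1/from f2/' -e 's/u=(proj(n,world(p,q))/u=(projd(n,world(p,q),p[5:7] if n=="top" else p[7:9])/' ov.py >ov2.py; sed -i 's/cv2.projectPoints(np.array(P/cv2.projectPoints(np.array(P/' f2.py; python3 - <<'E'
s=open('f2.py').read()
s=s.replace('projd("top",[a for a,_ in t]','projd("top",world(p,[a for a,_ in t])').replace('projd("scene",[a for a,_ in q]','projd("scene",world(p,[a for a,_ in q])')
open('f2.py','w').write(s)
E
python3 f2.py; python3 ov2.py
```

```text
[ 5.200000e-01 -4.000000e-02 -1.880000e+00 -1.015000e-01 -2.856900e+00
  6.713800e+00 -3.331710e+02  1.020168e+02  1.112846e+02] 2868.963892975941
[[29.0, 65.0], [58.4, 42.3], [-72.8, -65.9], [-42.8, -89.3], [-135.2, -135.7], [-89.1, -172.8], [0.2, 0.5], [34.8, 52.6], [-6.7, 0.4], [-48.9, -54.8], [90.7, 125.9], [123.7, 100.6], [145.9, 20.5], [172.6, -12.0], [-110.1, 1.4], [-104.7, -16.9], [-41.3, 2.8], [-32.8, -13.2], [-27.2, -1.5], [74.6, 2.4], [22.4, 0.3], [0.2, -10.0]]
[ 0.5207 -0.0418 -1.8819 -0.0917  0.1121  0.1279  0.1757 -0.0235  0.5445] 10.119953609689908
[[-0.4, -0.3], [-1.8, -0.2], [0.8, 1.0], [0.5, 0.7], [0.3, 0.2], [0.0, -0.8], [1.0, 0.7], [-0.8, -2.1], [0.5, -0.9], [1.3, -0.3], [-0.8, 0.6], [-2.2, 0.3], [-0.2, -0.9], [0.0, -0.9], [0.1, -0.0], [0.2, 0.1], [-0.0, -0.9], [0.8, 0.2], [0.2, 0.0], [-0.4, 1.0], [-0.1, 0.6], [-0.4, 0.0]]
```

View pics/ov_top_a.png

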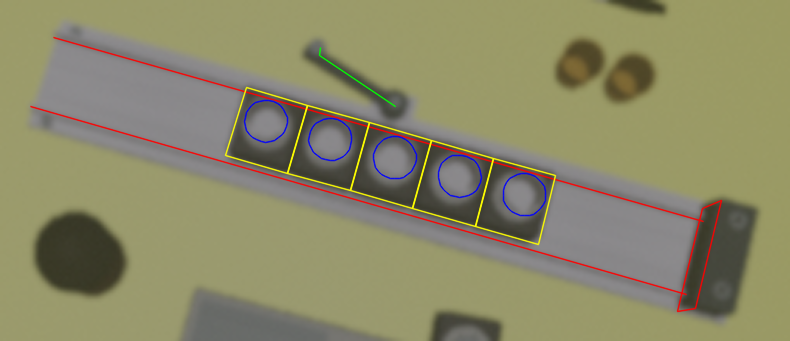

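View pics/ov_scene_a.png

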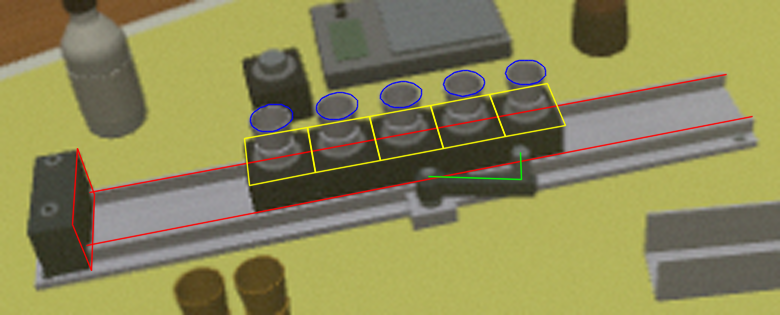

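The overlay fits to about 1–2 px: rail at (0.521, -0.042), yaw -107.8°, rear face at x ≈ -92 mm. I'll refine this with small camera-pose corrections and also locate the tall bystanders.

```bash
cat > f3.py <<'E'
from fit import *
import f2
def pj(n,P,d):
    c=C[n];R=cv2.Rodrigues(c["rvec"]+0)[0];Rd=cv2.Rodrigues(d[:3])[0]
    return cv2.projectPoints(np.array(P,float).reshape(-1,1,3),cv2.Rodrigues(Rd@R)[0],Rd@c["tvec"]*1+d[3:6],c["intrinsics"],c["dist"])[0].reshape(-1,2)
def res(p,full=True):
    t,q=f2.feats(p)
    r=np.vstack([pj("top",world(p,[a for a,_ in t]),p[5:11])-np.array([b for _,b in t]),pj("scene",world(p,[a for a,_ in q]),p[11:17])-np.array([b for _,b in q])]).ravel()
    return np.r_[r/.7,p[5:8]/.004,p[8:11]/.003,p[11:14]/.004,p[14:17]/.003] if full else r
b=least_squares(res,np.r_[f2.p[:5],np.zeros(12)],x_scale=np.r_[np.ones(5)*.01,np.ones(12)*.003]);p=b.x
def w2(x,y,z=0): return world(p,[[x,y,z]])[0]
def bp(n,u,z):
    from scipy.optimize import fsolve
    d=p[5:11] if n=="top" else p[11:17]
    return fsolve(lambda v:pj(n,[[v[0],v[1],z]],d)[0]-u,[.5,0.])
if __name__=="__main__":
    print(np.round(p[:5],4),b.cost);print(np.round(res(p,False).reshape(-1,2),1).tolist());print(np.round(p[5:],4))
    cov=np.linalg.inv(b.jac.T@b.jac);print("sd",np.sqrt(np.diag(cov))[:5])
    c,s=np.cos(p[2]),np.sin(p[2])
    for nm,n,u,zz in [("brush","top",(250,246),.089),("bottle","top",(439,304),.105),("bracket","top",(284,131),.03),("spare","top",(375,278),.04),("fer","top",(412,185),.036)]:
        w=bp(n,u,zz);d=w-p[:2];print(nm,w,"rail",c*d[0]+s*d[1],-s*d[0]+c*d[1])
    A=np.radians(155)+p[4]; px,py=-.008+.052*np.cos(A),.034+.052*np.sin(A)
    print("approach",w2(p[3]-.011-.03,0)[:2],"home push",w2(-.011,0)[:2],"pin",w2(px,py)[:2])
E
python3 f3.py
```

```text
[ 0.5203 -0.0413 -1.8815 -0.0918  0.1118] 23.108447479178768
[[-0.0, -0.1], [-1.4, -0.2], [0.6, 1.1], [0.3, 0.6], [-0.1, 0.3], [-0.5, -0.9], [1.2, 1.0], [-0.5, -1.9], [0.5, -0.8], [1.1, -0.2], [-0.0, 0.8], [-1.3, 0.4], [-0.2, -0.6], [0.2, -0.6], [-0.1, -0.1], [0.0, 0.0], [-0.1, -0.9], [0.7, 0.2], [0.2, 0.0], [-0.3, 1.2], [-0.1, 0.7], [-0.4, 0.0]]
[ 0.0011  0.0019  0.0009 -0.0001  0.0009  0.0046 -0.0014 -0.0005 -0.0015
 -0.0001  0.0005  0.0002]
sd [0.00284206 0.00293005 0.00394706 0.0005437  0.02062474]
brush [0.47219712 0.12744585] rail -0.14591242246116837 -0.0973902519585986
bottle [ 0.37246326 -0.16532225] rail 0.16332902144224917 -0.10284300303885567
bracket [0.68500085 0.07453423] rail -0.16059314081370515 0.12140085207275056
spare [ 0.4164729  -0.07621626] rail 0.06503463108487764 -0.08818226527712542
fer [ 0.57647565 -0.15037733] rail 0.08672840729531009 0.08683237815117623
approach [0.56090366 0.08514961] home push [ 0.52367857 -0.03078146] pin [ 0.58599008 -0.00217704]
```

```bash
python3 -m creep '[[0,0,0,1.5,-1.3,0,0],[0,0,0,3.4,-2.9,0,0],[0,0,0,3.4,-2.9,0,0],[0,0,0,3.4,-2.9,0,0],[0,0,0,3.4,-2.9,0,0],[0,0,0,3.4,-2.9,0,0],[0,0,0,3.4,-2.9,0,0],[0,0,0,3.4,-2.9,0,0],[0,0,0,3.4,-2.9,0,0],[0,0,0,3.4,-2.9,0,0],[0,0,0,3.4,-2.9,0,0],[0,0,0,3.4,-2.9,0,0]]'
python3 -m creep '[[0,0,0,3.4,-2.9,0,0],[0,0,0,3.4,-2.9,0,0],[0,0,0,3.4,-2.9,0,0],[0,0,0,3.4,-2.9,0,0],[0,0,0,1.5,-1.3,0,0],[0,0,-7.85,0,0,0,0],[0,0,-7.85,0,0,0,0],[0,0,-7.85,0,0,0,0],[0,0,-7.85,0,0,0,0],[0,0,-7.85,0,0,0,0],[0,0,-7.85,0,0,0,0],[0,0,0,0,0,0,0]]'
cat > st.py <<'E'
from f3 import *
from station import ctrl
s=ctrl.get_state();w=np.array(s["tool_pos"]);d=w[:2]-p[:2];c,n=np.cos(p[2]),np.sin(p[2])
q=s["eef_rot"];from scipy.spatial.transform import Rotation as R
M=R.from_quat([q[1],q[2],q[3],q[0]]).as_matrix()
print("t",s["time_s"],"world",np.round(w,4),"rail",np.round([c*d[0]+n*d[1],-n*d[0]+c*d[1]],4),"tip z",round(w[2]-.073,4),"yaw x_t",np.degrees(np.arctan2(M[1,0],M[0,0])),"want",np.degrees(p[2])+180,"tilt",M[:,2].round(4),"F",np.round(s["force"],2),"rail Fx",c*s["force"][0]+n*s["force"][1],"gap",s["finger_gap"],"q",np.round(s["joint_positions"],2))
E
python3 st.py
```

```text
time_s: 1.3
tool_pos: [0.4762, -0.0972, 0.3038]
eef_rot: [-0.0, 0.976, 0.218, -0.0]
force: [0.6, -0.6, -0.1]
finger_gap: -0.0001
time_s: 2.5
tool_pos: [0.5574, 0.0816, 0.3036]
eef_rot: [-0.0, 0.808, 0.59, -0.0]
force: [0.7, -0.0, 0.1]
finger_gap: 0.0002
t 2.5 world [0.5574 0.0816 0.3036] rail [-0.1284 -0.0023] tip z 0.2306 yaw x_t 72.26348486454532 want 72.19834193340877 tilt [-1.2e-03  3.0e-04 -1.0e+00] F [ 0.69 -0.03  0.12] rail Fx -0.18562664497827555 gap 0.0001749941640995482 q [ 0.03  0.17 -0.16  1.24  0.    1.91]
```

```bash
python3 -m creep '[[0,0,0,0.45,0.2,2,0],[0,0,0,0,0,4,0],[0,0,0,0,0,4,0],[0,0,0,0,0,4,0],[0,0,0,0,0,3,0],[0,0,0,0,0,1.5,0],[0,0,0,0,0,0,0]]'; python3 st.py
python3 - <<'E'
from station import vision
import cv2,numpy as np
a=vision.camera("top");b=vision.camera("scene");cv2.imwrite("pics/top1.png",a);cv2.imwrite("pics/scene1.png",b)
A=cv2.resize(a[165:265,245:445],None,fx=3.9,fy=2.9*3.9/2.9,interpolation=cv2.INTER_CUBIC)
cv2.imwrite("pics/t1c.png",A);cv2.imwrite("pics/s1c.png",cv2.resize(b[110:250,220:400],None,fx=4,fy=4,interpolation=cv2.INTER_CUBIC))
E
```

```text
time_s: 3.2
tool_pos: [0.5587, 0.0849, 0.1159]
eef_rot: [-0.002, 0.808, 0.589, -0.003]
force: [-0.1, 0.5, 0.8]
finger_gap: -0.0
t 3.2 world [0.5587 0.0849 0.1159] rail [-0.1319 -0.0021] tip z 0.0429 yaw x_t 72.10687829894292 want 72.19834193340877 tilt [-0.0069 -0.     -1.    ] F [-0.12  0.47  0.83] rail Fx -0.41435719844649993 gap -4.732211520845469e-06 q [ 0.04  0.34 -0.37  0.86  0.    1.92]
```

View pics/t1c.png

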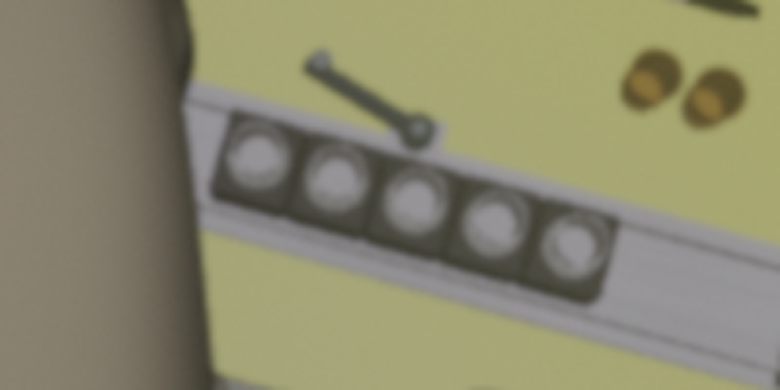

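View pics/s1c.png

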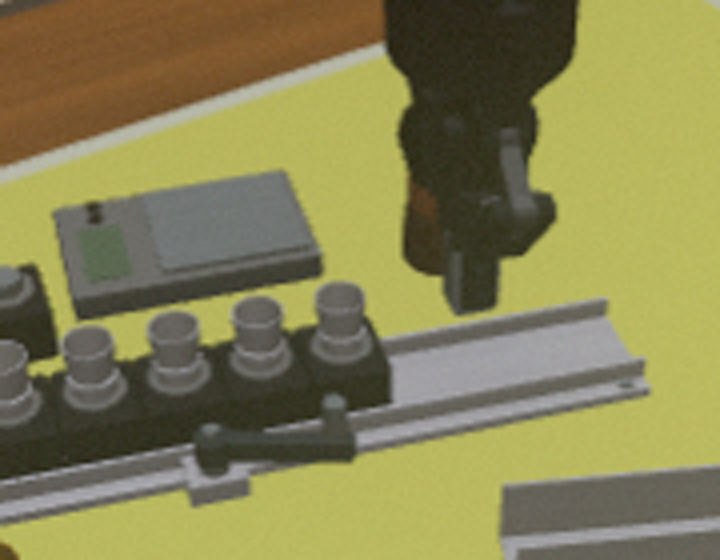

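```bash
python3 - <<'E'
from f3 import *
print(pj("scene",[[.5587-.0005,.0849,.0429]],p[11:17]), "front edge corners", [(pj("scene",[w2(-.1319+a,-.0021+b,.0429)],p[11:17])[0]-[220,110])*4 for a in(-.011,.011) for b in(-.0145,.0145)])
E
```

```text
[[335.98339908 186.41057952]] front edge corners [array([477.67258096, 282.87934229]), array([498.44408076, 321.30822935]), array([431.63553865, 291.24068797]), array([451.10012482, 330.21049602])]
```

```bash
python3 -m creep '[[0,0,0,0,0.2,0.8,0],[0,0,0,0,0,0.8,0],[0,0,0,0,0,0.6,0],[0,0,0,0,0,0,0],[0,0,0,0,0,0,0]]'; python3 st.py
```

```text
time_s: 3.8
tool_pos: [0.5635, 0.084, 0.0967]
eef_rot: [-0.0, 0.808, 0.589, -0.0]
force: [0.2, -0.4, -0.3]
finger_gap: 0.0002
t 3.8 world [0.5635 0.084  0.0967] rail [-0.1325  0.0028] tip z 0.0237 yaw x_t 72.2331113979311 want 72.19834193340877 tilt [-6.e-04  0.e+00 -1.e+00] F [ 0.22 -0.38 -0.34] rail Fx 0.2952771711499037 gap 0.0002465891997766902 q [ 0.03  0.37 -0.38  0.82  0.    1.92]
```

```bash
python3 -m creep '[[0,0,0,-0.4,-0.2,0.25,0],[0,0,0,-0.6,0,0.2,0],[0,0,0,-0.6,0,0,0],[0,0,0,-0.4,0,0,0],[0,0,0,-0.2,0,0,0],[0,0,0,-0.2,0,0,0],[0,0,0,-0.2,0,0,0],[0,0,0,0,0,0,0]]'; python3 st.py
```

```text
time_s: 4.6
tool_pos: [0.5539, 0.0597, 0.0925]
eef_rot: [0.0, 0.808, 0.589, 0.0]
force: [0.1, 0.8, -0.2]
finger_gap: 0.0001
t 4.6 world [0.5539 0.0597 0.0925] rail [-0.1064  0.0011] tip z 0.0195 yaw x_t 72.23110079485161 want 72.19834193340877 tilt [ 1.e-04 -0.e+00 -1.e+00] F [ 0.08  0.77 -0.2 ] rail Fx -0.759474339876779 gap 6.955418755524849e-05 q [-0.01  0.36 -0.41  0.8  -0.    1.87]
```

```bash
python3 -m creep '[[0,0,0,-0.2,0,0,0],[0,0,0,-0.2,0,0,0],[0,0,0,-0.2,0,0,0],[0,0,0,0,0,0,0]]'; python3 st.py
```

```text
time_s: 5.0
tool_pos: [0.552, 0.0541, 0.0924]
eef_rot: [-0.0, 0.808, 0.589, 0.0]
force: [0.7, 0.7, -0.1]
finger_gap: 0.0001
t 5.0 world [0.552  0.0541 0.0924] rail [-0.1005  0.001 ] tip z 0.0194 yaw x_t 72.23303800788324 want 72.19834193340877 tilt [ 0.e+00  4.e-04 -1.e+00] F [ 0.71  0.69 -0.15] rail Fx -0.8793788660253252 gap 6.230163888758258e-05 q [-0.02  0.35 -0.42  0.8   0.    1.86]
```

```bash
python3 -m creep '[[0,0,0,-0.2,0,0,0],[0,0,0,-0.3,0,0,0],[0,0,0,-0.3,0,0,0],[0,0,0,-0.3,0,0,0]]'; python3 st.py
python3 - <<'E'
from station import vision
import cv2,numpy as np
b=vision.camera("scene");cv2.imwrite("pics/scene2.png",b)
cv2.imwrite("pics/s2c.png",cv2.resize(b[110:250,200:380],None,fx=4,fy=4,interpolation=cv2.INTER_CUBIC))
E
```

```text
time_s: 5.4
tool_pos: [0.5486, 0.0436, 0.0924]
eef_rot: [-0.0, 0.808, 0.59, 0.0]
force: [0.2, 1.9, -0.7]
finger_gap: 0.0001
t 5.4 world [0.5486 0.0436 0.0924] rail [-0.0894  0.001 ] tip z 0.0194 yaw x_t 72.2516461968053 want 72.19834193340877 tilt [ 1.e-04  4.e-04 -1.e+00] F [ 0.2   1.86 -0.72] rail Fx -1.8352576451382876 gap 7.369207016890374e-05 q [-0.04  0.35 -0.43  0.8   0.    1.84]
```

View pics/s2c.png

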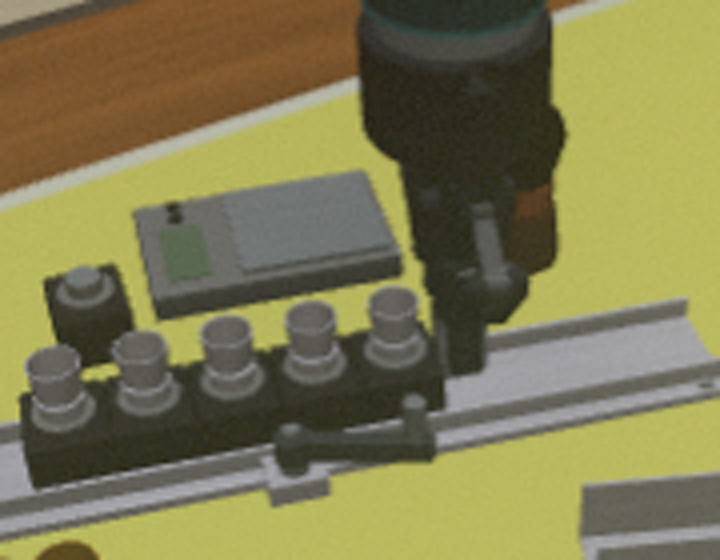

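```bash
python3 -m creep '[[0,0,0,-0.3,0,0,0],[0,0,0,-0.4,0,0,0],[0,0,0,-0.5,0,0,0],[0,0,0,-0.5,0,0,0],[0,0,0,-0.5,0,0,0],[0,0,0,-0.5,0,0,0],[0,0,0,-0.5,0,0,0],[0,0,0,-0.5,0,0,0],[0,0,0,-0.4,0,0,0],[0,0,0,-0.3,0,0,0],[0,0,0,-0.2,0,0,0],[0,0,0,-0.1,0,0,0]]'; python3 st.py
```

```text
time_s: 6.65
tool_pos: [0.5342, -0.0012, 0.0924]
eef_rot: [-0.0, 0.808, 0.589, 0.0]
force: [0.2, 2.5, -0.8]
finger_gap: -0.0004
t 6.65 world [ 0.5342 -0.0012  0.0924] rail [-0.0424  0.001 ] tip z 0.0194 yaw x_t 72.23487332349836 want 72.19834193340877 tilt [-1.e-04  1.e-04 -1.e+00] F [ 0.2   2.53 -0.85] rail Fx -2.473148959605901 gap -0.00036992029942224533 q [-0.12  0.32 -0.46  0.79  0.    1.76]
```

```bash
python3 -m creep '[[0,0,0,-0.2,0,0,0],[0,0,0,-0.3,0,0,0],[0,0,0,-0.3,0,0,0],[0,0,0,-0.3,0,0,0],[0,0,0,-0.3,0,0,0],[0,0,0,-0.2,0,0,0],[0,0,0,-0.2,0,0,0],[0,0,0,-0.1,0,0,0],[0,0,0,-0.1,0,0,0]]'; python3 st.py
python3 - <<'E'
from station import vision
import cv2,numpy as np
b=vision.camera("scene");cv2.imwrite("pics/scene3.png",b)
cv2.imwrite("pics/s3c.png",cv2.resize(b[150:270,130:330],None,fx=4,fy=4,interpolation=cv2.INTER_CUBIC))
E
```

```text
time_s: 7.55
tool_pos: [0.5282, -0.0202, 0.0924]
eef_rot: [-0.0, 0.808, 0.589, 0.0]
force: [0.9, 1.5, -0.4]
finger_gap: 0.0001
t 7.55 world [ 0.5282 -0.0202  0.0924] rail [-0.0225  0.0011] tip z 0.0194 yaw x_t 72.23684283750978 want 72.19834193340877 tilt [ 0.e+00  1.e-04 -1.e+00] F [ 0.92  1.51 -0.4 ] rail Fx -1.7213841075113925 gap 5.0952355513185496e-05 q [-0.16  0.31 -0.48  0.78  0.    1.72]
```

View pics/s3c.png

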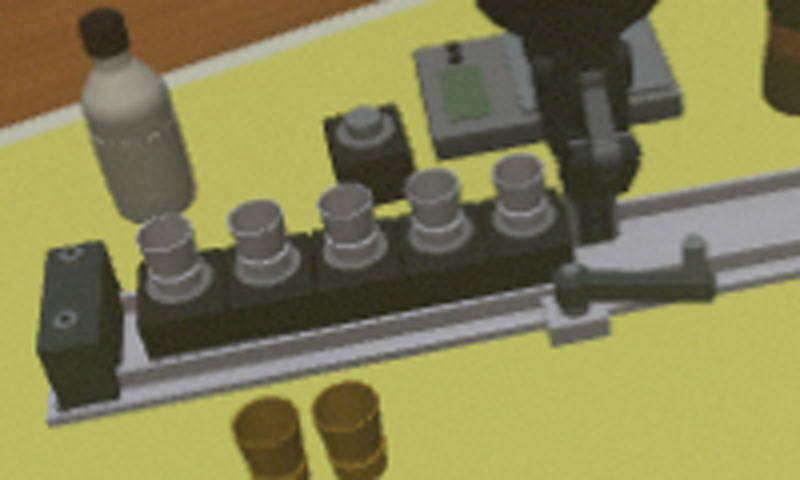

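About 11 mm is left (block front at 145, stop face at 122 in the crop). I'll creep in.

```bash
python3 -m creep '[[0,0,0,-0.2,0,0,0],[0,0,0,-0.2,0,0,0],[0,0,0,-0.2,0,0,0],[0,0,0,-0.1,0,0,0],[0,0,0,-0.1,0,0,0]]'; python3 -m creep '[[0,0,0,-0.1,0,0,0],[0,0,0,-0.05,0,0,0],[0,0,0,-0.05,0,0,0]]';python3 st.py
```

```text
time_s: 8.1
tool_pos: [0.5258, -0.0278, 0.0924]
eef_rot: [-0.0, 0.808, 0.589, 0.0]
force: [1.3, 2.5, -0.7]
finger_gap: -0.0001
time_s: 8.4
tool_pos: [0.5252, -0.0297, 0.0924]
eef_rot: [-0.0, 0.808, 0.589, 0.0]
force: [0.9, 2.5, 0.2]
finger_gap: -0.0002
t 8.4 world [ 0.5252 -0.0297  0.0924] rail [-0.0125  0.0011] tip z 0.0194 yaw x_t 72.23969347932712 want 72.19834193340877 tilt [-0.  0. -1.] F [0.88 2.47 0.17] rail Fx -2.621703776353291 gap -0.00017559262287776791 q [-0.18  0.31 -0.48  0.78  0.    1.7 ]
```

```bash
for i in 1; do python3 -m creep '[[0,0,0,-0.05,0,0,0],[0,0,0,-0.05,0,0,0]]'|grep -E "pos|force"; done; python3 st.py
python3 - <<'E'
from station import vision
import cv2,numpy as np
b=vision.camera("scene");cv2.imwrite("pics/scene4.png",b)
cv2.imwrite("pics/s4c.png",cv2.resize(b[190:260,130:230],None,fx=7,fy=7,interpolation=cv2.INTER_CUBIC))
E
```

```text
tool_pos: [0.5249, -0.0306, 0.0924]
force: [1.0, 2.8, -0.2]
t 8.6 world [ 0.5249 -0.0306  0.0924] rail [-0.0115  0.0011] tip z 0.0194 yaw x_t 72.24420466259096 want 72.19834193340877 tilt [ 0.  0. -1.] F [ 1.01  2.79 -0.21] rail Fx -2.9615490405537015 gap 0.00021026623067724808 q [-0.18  0.31 -0.48  0.78  0.    1.7 ]
```

View pics/s4c.png

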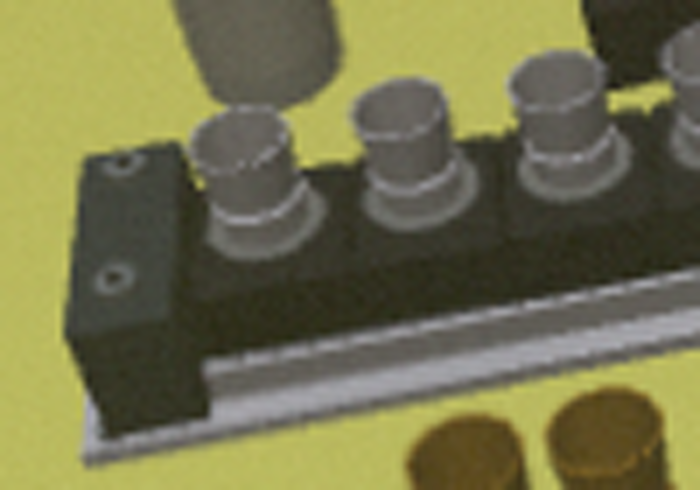

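The row looks almost against the stop, but the force is still at the sliding level, about 3 N. I'll go on in half-millimetre steps.

```bash
python3 -m creep '[[0,0,0,-0.05,0,0,0],[0,0,0,-0.05,0,0,0]]'|grep -E "pos|force"; python3 st.py
```

```text
tool_pos: [0.5245, -0.0316, 0.0924]
force: [1.6, 2.0, -0.4]
t 8.85 world [ 0.5245 -0.0316  0.0924] rail [-0.0105  0.0011] tip z 0.0194 yaw x_t 72.24403110591788 want 72.19834193340877 tilt [-0.  0. -1.] F [ 1.64  1.97 -0.41] rail Fx -2.3800574547548865 gap -0.00029863889334058537 q [-0.18  0.31 -0.48  0.78  0.    1.7 ]
```

```bash
python3 -m creep '[[0,0,0,-0.05,0,0,0],[0,0,0,0,0,0,0]]'|grep -E "pos|force"; python3 st.py
```

```text
tool_pos: [0.5244, -0.032, 0.0924]
force: [1.4, 2.2, 0.1]
t 9.05 world [ 0.5244 -0.032   0.0924] rail [-0.0101  0.0011] tip z 0.0194 yaw x_t 72.24024627532083 want 72.19834193340877 tilt [ 1.e-04  2.e-04 -1.e+00] F [1.36 2.22 0.12] rail Fx -2.5299906751981074 gap -5.273467653722695e-05 q [-0.18  0.31 -0.48  0.78  0.    1.7 ]
```

```bash
python3 -m creep '[[0,0,0,-0.05,0,0,0],[0,0,0,-0.05,0,0,0]]'|grep -E "pos|force"
```

```text
tool_pos: [0.5244, -0.0322, 0.0925]
force: [1.7, 6.6, -0.4]
```

```bash
python3 -m creep '[[0,0,0,-0.05,0,0,0],[0,0,0,-0.05,0,0,0]]'|grep -E "pos|force"
```

```text
tool_pos: [0.5243, -0.0324, 0.0925]
force: [2.8, 8.7, 0.6]
```

Force has jumped to about 9 N while the tool barely moved, so the row is on the stop. I'll hold, then back off.

```bash
python3 -m creep '[[0,0,0,0,0,0,0],[0,0,0,0,0,0,0],[0,0,0,0,0,0,0],[0,0,0,0.1,0,0,0],[0,0,0,0.2,0,0,0],[0,0,0,0.5,0,0,0],[0,0,0,1,0,0,0],[0,0,0,1,0,0,0],[0,0,0,0.5,0,-1,0],[0,0,0,0,0,-4,0],[0,0,0,0,0,-2,0],[0,0,0,0,0,0,0]]'; python3 st.py
python3 - <<'E'
from station import vision
import cv2,numpy as np
a=vision.camera("top");b=vision.camera("scene");cv2.imwrite("pics/top5.png",a);cv2.imwrite("pics/scene5.png",b)
cv2.imwrite("pics/s5c.png",cv2.resize(b[170:270,130:320],None,fx=4.2,fy=4.2,interpolation=cv2.INTER_CUBIC))
cv2.imwrite("pics/t5c.png",cv2.resize(a[165:275,270:480],None,fx=3.8,fy=3.8,interpolation=cv2.INTER_CUBIC))
E
```

```text
time_s: 10.65
tool_pos: [0.5369, -0.0024, 0.1667]
eef_rot: [0.003, 0.808, 0.59, 0.003]
force: [0.1, 0.1, 0.5]
finger_gap: -0.0001
t 10.65 world [ 0.5369 -0.0024  0.1667] rail [-0.042   0.0039] tip z 0.0937 yaw x_t 72.27829438310344 want 72.19834193340877 tilt [ 0.008  -0.0014 -1.    ] F [0.08 0.13 0.48] rail Fx -0.14925546655884386 gap -0.0001274239800681245 q [-0.12  0.23 -0.4   0.94 -0.    1.76]
```

View pics/s5c.png

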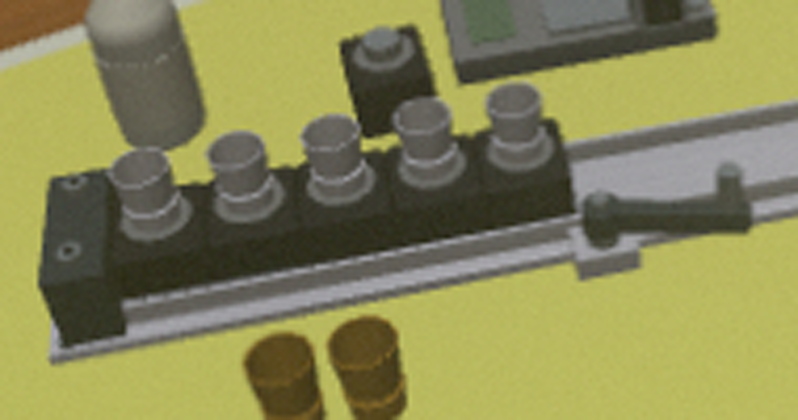

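View pics/t5c.png

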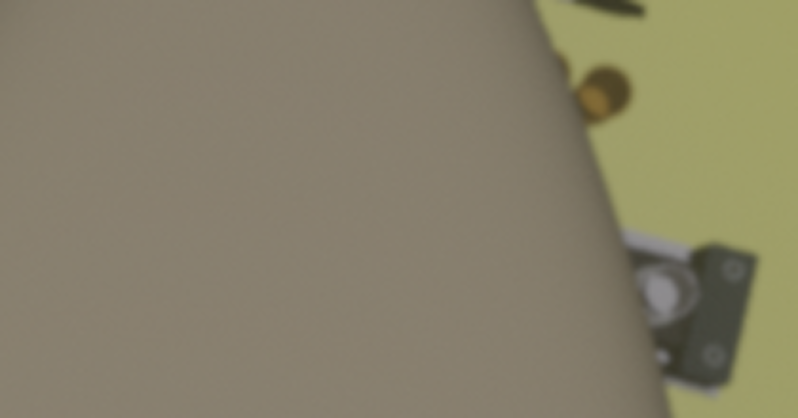

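From the top, carrier1 sits against the stop at crop (690,310), and the scene view shows the five touching. Next is the keeper. I'll turn the tool so its flat face follows the pin, and move out beyond the pin while still high.

```bash
python3 -m creep '[[0,0,0,0.3,2.4,0,0],[0,0,0,0.3,3,0,0],[0,0,0,0,2,0,0],[0,0,-7.9,0,0,0,0],[0,0,-7.9,0,0,0,0],[0,0,-7.9,0,0,0,0],[0,0,-7.9,0,0,0,0],[0,0,-7.9,0,0,0,0],[0,0,-7.9,0,0,0,0],[0,0,-7.9,0,0,0,0],[0,0,-7.9,0,0,0,0],[0,0,-7.9,0,0,0,0]]';python3 -m creep '[[0,0,0,0,0,0,0],[0,0,0,0,0,0,0]]' >/dev/null
cat > kp.py <<'E'
# report tool relative to keeper pivot: polar frame of tool (pivot in tool axes)
from f3 import *
from station import ctrl
from scipy.spatial.transform import Rotation as R
s=ctrl.get_state();w=np.array(s["tool_pos"]);q=s["eef_rot"]
M=R.from_quat([q[1],q[2],q[3],q[0]]).as_matrix()
yaw=np.degrees(np.arctan2(M[1,0],M[0,0]))-np.degrees(p[2])
c,n=np.cos(p[2]),np.sin(p[2]);d=w[:2]-p[:2];r=np.array([c*d[0]+n*d[1],-n*d[0]+c*d[1]])
v=r-[-.008,.034]
th=(yaw-90)%360; a=np.radians(th); rad=v@[np.cos(a),np.sin(a)]; tan=v@[-np.sin(a),np.cos(a)]
F=M.T@s["force"]
print("t",s["time_s"],"rail",np.round(r,4),"tipz",round(w[2]-.073,4),"theta_face",round(th,1),"radial mm",round(rad*1e3,1),"tangential mm",round(tan*1e3,1),"F tool",np.round(F,2),"q",np.round(s["joint_positions"],2))
E
python3 kp.py
```

```text
time_s: 11.95
tool_pos: [0.6048, -0.0191, 0.1605]
eef_rot: [-0.002, 0.312, 0.95, -0.0]
force: [0.6, -0.3, 1.4]
finger_gap: -0.0003
t 12.15 rail [-0.047   0.0742] tipz 0.0882 theta_face 161.0 radial mm 50.0 tangential mm -25.3 F tool [-0.22  0.09  0.24] q [-0.14  0.35 -0.24  0.98 -0.    0.5 ]
```

```bash
python3 -m creep '[[0,0,0,-0.2,0.2,1,0],[0,0,0,0,0,2,0],[0,0,0,0,0,1.5,0],[0,0,0,0,0,0.6,0],[0,0,0,0,0,0,0],[0,0,0,0,0,0,0]]' >/dev/null; python3 kp.py
python3 - <<'E'
from station import vision
import cv2,numpy as np
b=vision.camera("scene");cv2.imwrite("pics/scene6.png",b)
cv2.imwrite("pics/s6c.png",cv2.resize(b[140:260,220:400],None,fx=4.2,fy=4.2,interpolation=cv2.INTER_CUBIC))
E
```

```text
t 12.75 rail [-0.0484  0.0778] tipz 0.0385 theta_face 161.1 radial mm 52.4 tangential mm -28.4 F tool [ 0.13  0.6  -1.47] q [-0.14  0.41 -0.28  0.88  0.    0.5 ]
```

View pics/s6c.png

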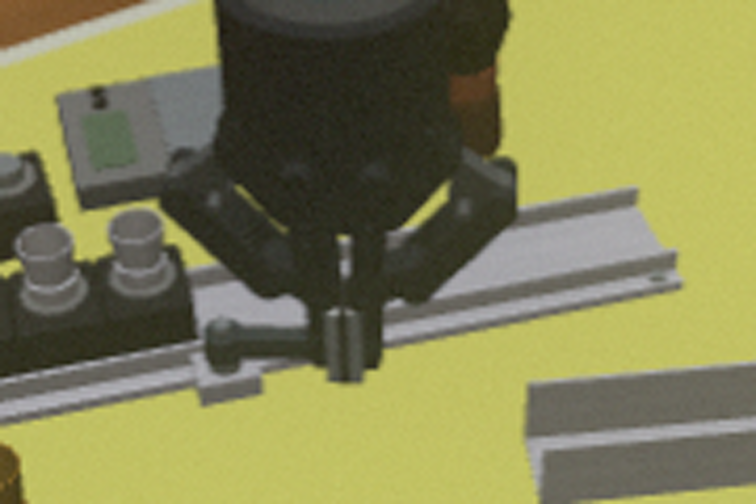

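The closed fingers stand just outside the pin, centred on it at crop (345,345), and clear of the row. I'll advance to contact and start the arc.

```bash
python3 -m creep '[[0,0,0,0.4,0,0.1,0],[0,0,0,0.4,0,0.05,0],[0,0,0,0.3,0,0,0],[0,0,0,0.2,0,0,0],[0,0,-6,0.55,0.13,0,0],[0,0,-6,0.55,0.13,0,0],[0,0,-6,0.55,0.13,0,0],[0,0,0,0,0,0,0],[0,0,0,0,0,0,0]]' >/dev/null; python3 kp.py
python3 - <<'E'
from station import vision
import cv2,numpy as np
b=vision.camera("scene");cv2.imwrite("pics/scene7.png",b)
cv2.imwrite("pics/s7c.png",cv2.resize(b[140:260,220:400],None,fx=4.2,fy=4.2,interpolation=cv2.INTER_CUBIC))
E
```

```text
t 13.7 rail [-0.0601  0.0501] tipz 0.037 theta_face 179.0 radial mm 52.3 tangential mm -15.2 F tool [ 0.69 -0.15 -0.68] q [-0.11  0.38 -0.33  0.86  0.    0.22]
```

View pics/s7c.png

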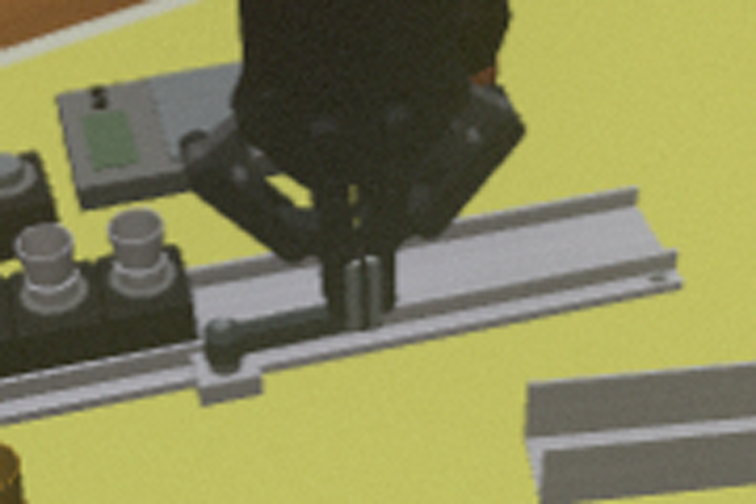

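```bash
python3 -m creep '[[0,0,-6,0.55,0.13,0,0],[0,0,-6,0.55,0.13,0,0],[0,0,-6,0.55,0.13,0,0],[0,0,-6,0.55,0.13,0,0],[0,0,-6,0.55,0.13,0,0],[0,0,-6,0.55,0.13,0,0],[0,0,-6,0.55,0.13,0,0],[0,0,-6,0.55,0.13,0,0],[0,0,0,0,0,0,0],[0,0,0,0,0,0,0]]' >/dev/null; python3 kp.py
python3 - <<'E'
from station import vision
import cv2,numpy as np
b=vision.camera("scene");cv2.imwrite("pics/scene8.png",b)
cv2.imwrite("pics/s8c.png",cv2.resize(b[140:260,220:400],None,fx=4.2,fy=4.2,interpolation=cv2.INTER_CUBIC))
E
```

```text
t 14.75 rail [-0.0547  0.0068] tipz 0.037 theta_face 227.0 radial mm 51.7 tangential mm -15.6 F tool [ 0.24 -0.37  0.55] q [-0.1   0.31 -0.43  0.83 -0.   -0.61]
```

View pics/s8c.png

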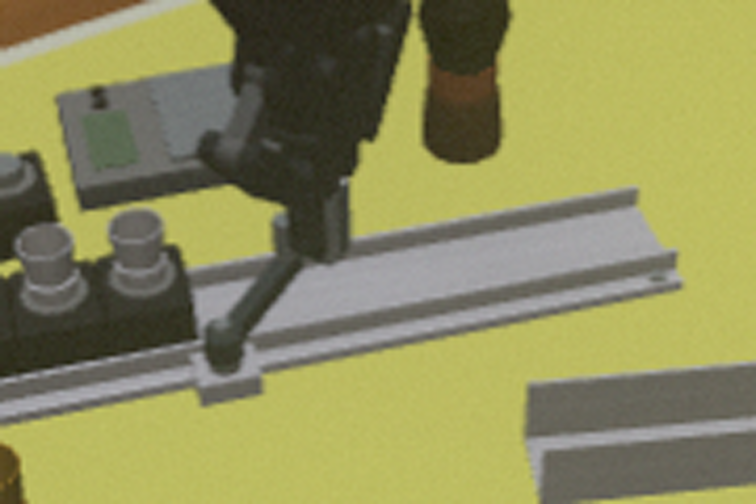

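```bash
python3 -m creep '[[0,0,-6,0.55,0.13,0,0],[0,0,-6,0.55,0.13,0,0],[0,0,-6,0.55,0.13,0,0],[0,0,-6,0.55,0.13,0,0],[0,0,-6,0.55,0.13,0,0],[0,0,-3,0.27,0.07,0,0],[0,0,-3,0.27,0.07,0,0],[0,0,-3,0.27,0.07,0,0],[0,0,0,0,0,0,0],[0,0,0,0,0,0,0]]' >/dev/null; python3 kp.py
python3 - <<'E'
from station import vision
import cv2,numpy as np
b=vision.camera("scene");cv2.imwrite("pics/scene9.png",b)
cv2.imwrite("pics/s9c.png",cv2.resize(b[140:260,220:400],None,fx=4.2,fy=4.2,interpolation=cv2.INTER_CUBIC))
E
```

```text
t 15.8 rail [-0.0271 -0.0161] tipz 0.0369 theta_face 266.0 radial mm 51.3 tangential mm -15.6 F tool [-0.63  0.6  -0.29] q [-0.15  0.27 -0.49  0.81 -0.   -1.34]
```

View pics/s9c.png

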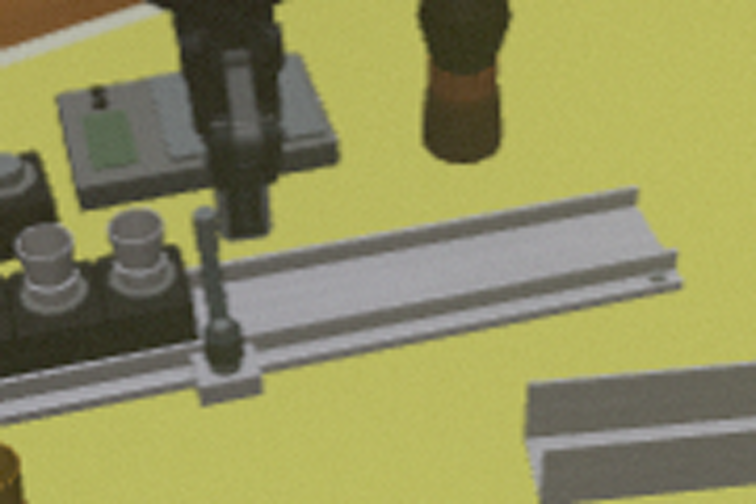

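Nearly closed, with the bar from the pivot (225,345) to the pin at (206,215). I'll creep to its limit along tool x and watch the force.

```bash
python3 -m creep '[[0,0,-2,0.17,0.04,0,0],[0,0,-1.6,0.14,0.04,0,0],[0,0,0,0,0,0,0]]' >/dev/null; python3 kp.py;  python3 -m creep '[[0,0,0,0.05,0,0,0],[0,0,0,0.05,0,0,0]]' >/dev/null; python3 kp.py
```

```text
t 16.15 rail [-0.0241 -0.0171] tipz 0.037 theta_face 269.7 radial mm 51.2 tangential mm -15.8 F tool [-0.51 -0.05  0.33] q [-0.15  0.26 -0.5   0.81  0.   -1.41]
t 16.35 rail [-0.0232 -0.0172] tipz 0.0369 theta_face 269.7 radial mm 51.3 tangential mm -14.9 F tool [-0.74 -0.49 -0.82] q [-0.15  0.26 -0.5   0.81  0.   -1.41]
```

```bash
python3 -m creep '[[0,0,0,0.05,0,0,0],[0,0,0,0.05,0,0,0]]' >/dev/null; python3 kp.py
```

```text
t 16.55 rail [-0.0227 -0.0173] tipz 0.037 theta_face 269.7 radial mm 51.3 tangential mm -14.5 F tool [-3.91  0.61  0.37] q [-0.16  0.26 -0.5   0.81  0.   -1.41]
```

```bash
python3 -m creep '[[0,0,0,0.05,0,0,0],[0,0,0,0.03,0,0,0],[0,0,0,0,0,0,0],[0,0,0,0,0,0,0],[0,0,0,0,0,0,0]]' >/dev/null; python3 kp.py
```

```text
t 17.05 rail [-0.0224 -0.0173] tipz 0.037 theta_face 269.8 radial mm 51.3 tangential mm -14.2 F tool [-6.57  1.28  0.03] q [-0.16  0.26 -0.5   0.81  0.   -1.41]
```

The keeper is on its limit at 6.6 N. I'll back straight off, lift and swing clear of the top view.

```bash
python3 -m creep '[[0,0,0,-0.1,0,0,0],[0,0,0,-0.4,0,0,0],[0,0,0,-1,0,0,0],[0,0,0,-1.5,0,0,0],[0,0,0,-1,0,-1,0],[0,0,0,0,0,-3,0],[0,0,0,0,0,-4,0],[0,0,0,0,0,-4,0],[0,0,0,-4,0,-2,0],[0,0,0,-4.5,0,0,0],[0,0,0,-4.5,0,0,0],[0,0,0,-4.5,0,0,0]]' 
python3 -m creep '[[0,0,0,-4.5,0,0,0],[0,0,0,-4.5,0,0,0],[0,0,0,-4.5,0,0,0],[0,0,0,-2,0,0,0],[0,0,0,0,0,0,0],[0,0,0,0,0,0,0]]'; python3 kp.py
python3 - <<'E'
from station import vision
import cv2,numpy as np
a=vision.camera("top");b=vision.camera("scene");cv2.imwrite("pics/top10.png",a);cv2.imwrite("pics/scene10.png",b)
cv2.imwrite("pics/s10c.png",cv2.resize(b[140:270,130:320],None,fx=4.2,fy=4.2,interpolation=cv2.INTER_CUBIC))
cv2.imwrite("pics/t10c.png",cv2.resize(a[165:295,300:480],None,fx=4.2,fy=4.2,interpolation=cv2.INTER_CUBIC))
E
```

```text
time_s: 18.25
tool_pos: [0.5774, 0.1912, 0.2514]
eef_rot: [0.001, -0.588, 0.809, -0.001]
force: [1.2, 0.1, -0.9]
finger_gap: -0.0002
time_s: 18.85
tool_pos: [0.6245, 0.3369, 0.25]
eef_rot: [-0.0, -0.588, 0.809, -0.0]
force: [0.9, -1.2, 0.4]
finger_gap: -0.0
t 18.85 rail [-0.3919 -0.0165] tipz 0.177 theta_face 269.8 radial mm 51.6 tangential mm -383.7 F tool [ 0.86 -1.24 -0.36] q [ 0.4   0.45  0.11  1.23 -0.   -0.85]
```

View pics/s10c.png

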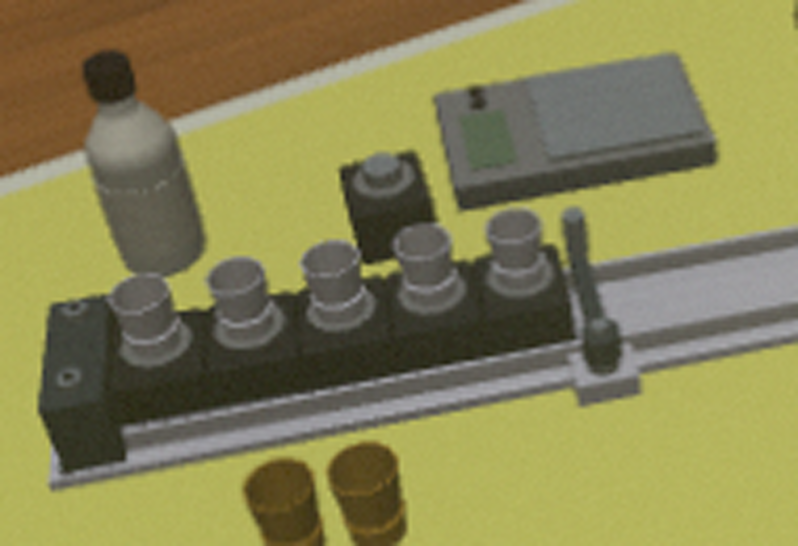

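View pics/t10c.png

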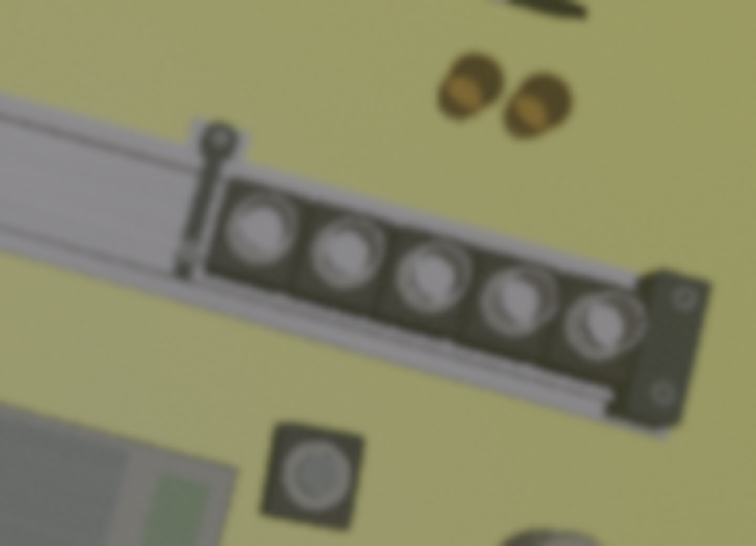

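View pics/scene10.png

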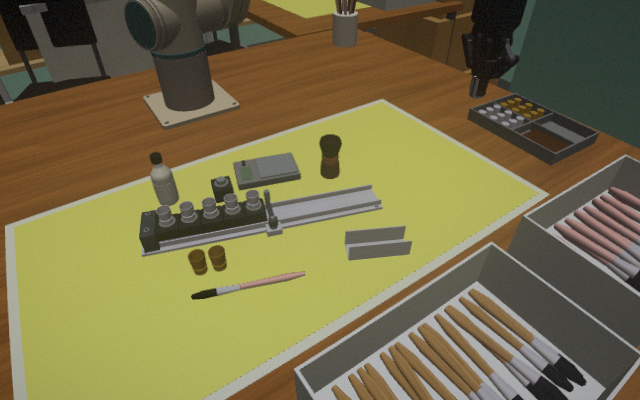

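Final views: the row is against the stop and touching, at top crop x 206–640. The keeper lies across the channel, parallel to carrier5's rear face, and the bystanders haven't moved. Handing in.

```bash
python3 -c "
from station import job
print(job.finish_job())"
```

```text
the job is handed in; nothing more can be done
None
```

The five carriers are pushed home against the end stop, the keeper is closed behind them, and the job is handed in. No verdict was reported.

- **Row:** I pushed with closed fingertips on the rear face of carrier5. The row slid at about 2–3 N. I stopped when the force rose to about 9 N with almost no further movement. By the rail fit, the fingertips were then at the rear face's home position, and the pictures show all five touching each other and the stop.
- **Keeper:** I pushed its pin round the arc with a fingertip until the force rose to about 6.6 N at the limit. From above it lies parallel to carrier5's rear face, with a small gap. I judged this by eye and by force, and did not fit a final angle.
- **Bystanders:** They look unmoved in the final pictures, and the arm ended well clear of everything. The robot clock read about 19 s.
- **Disagreements:** The rail fit left 1–2 px of error, mainly in the top view. Some features were off by up to about 3 mm and the row direction by up to about 1°, so I stopped the last millimetres of both pushes on force instead.

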